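Put the dial gauge away and shut the drawer

TASK

Pick up the round dial gauge (the one with the white dial and the stem) and lay it face up, flat, inside the open drawer of the small drawer unit. Let go of it, then push the drawer fully shut. Leave the square digital indicator and the setting ring where they are.

Things in the scene. Friction and masses are not known exactly. Their poses are not given: they have to be found in the camera images.
- gauge_mid (a point): The dial gauge: round steel case 44 mm in diameter, 26 mm tall, white dial with black ticks on top, lying face up on the bench; about 130 g. Point: centre of the case, 13 mm above its flat back. z up out of the dial; along +x a thin stem (8 mm thick, axis 12 mm above the back) reaches 68 mm from the centre, along -x a short cap reaches 32 mm. Grip the case across y.
- drawer (a joint): Opening of the drawer in m: 0 shut, 0.17 fully open; starts at 0.15 to 0.17. About 2 N of friction, light damping, stays where left, no latch or spring. Its white front is 238 mm wide, 10 mm thick, 4 to 62 mm above the bench; a pull lip (70 mm wide, 8 mm high) at its top middle sticks out 12 mm. Push lip or face to shut. The fixed grey unit around it is 220 mm deep, 240 mm wide, 68 mm high.
- drawer_in (a point): Point on the drawer's floor, 11 mm above the bench, midway across; moves with it. +x to the drawer's back (the way it shuts), y along the front, z up. Inside: x -75 to +130 mm, y -103 to +103 mm; walls 5 mm thick rise 40 mm above the floor, the front 51 mm. The front's outer face lies at x = -85 mm, the lip's edge at -97 mm. Beyond x = opening - 75 mm it is under the unit's top.
- digital_mid (a point): Bystander, leave alone: digital indicator with a square black body 44 by 44 mm, 24 mm tall, a greenish display and a stem to 68 mm along its +x. Point: centre of its body, 12 mm up.
- setring: Bystander, leave alone: plain steel setting ring, 42 mm outside, 20 mm bore, 18 mm tall, no stem. Origin: centre of its underside.
Things that resemble listed ones, but are neither listed nor needed, are in the scene too. Leave any blue or pink look-alike of the part that bears gauge_mid alone.

How it is judged:
By the outcome, as a careful person would: the job done as asked, in the order asked, and still so for the second after the job is handed in, with the robot touching nothing.
It also fails if it takes over 50 s, if anything falls off the work surface, if the arm or the gripper's body presses on something with over 40 N, if the wrist force passes 120 N, or if a joint passes its speed limit or range.

ROBOT

A 7-joint arm with a two-finger parallel gripper is mounted at the origin on the work surface. World frame = base frame: x ahead of the robot, y to its left, z up, the work surface at z = 0. Lengths are in m, angles in rad, forces in N, time in s.
With the tool pointing down it reaches from about 0.425 to 1.025 m from the base axis. Payload 3.6 kg.
Tool frame: the origin (TCP) lies midway between the tips of the shut fingers; the grasp point (between the pads) lies env.hold_point_z behind it (env.hold_point_z is the distance from the TCP to the grasp point, in m); z points along the fingers, y is the line along which they close (so a half turn about z gives the same grasp; the last joint's range is limited). The gripper opens to 85 mm and grips with 20 to 120 N. Pads are 22 mm wide; open, the fingers measure 114 mm over their backs; the gripper's body (76 mm by 85 mm) begins 54 mm behind the grasp point. The pads swing forward as they close: fully open they stand 13 mm farther back than shut.
Start: joints at [-0.093, 0.591, 0.048, 1.609, -0.033, 0.943, -0.034], TCP at [0.725, 0, 0.231] pointing down, gripper open.
Joint ranges: [-2.69, 2.69], [-0.47, 2.24], [-1.27, 1.36], [0.19, 2.51], [-1.53, 4.68], [0.08, 2.07], [-3.09, 3.09]. Speed limits (rad/s): [2.57, 2.57, 3.14, 3.14, 3.14, 3.14, 3.14].

INTERFACE

Orientations are given as a 3x3 rotation matrix whose columns are the frame's x, y, z axes.
In Python, from bench import status, read_camera, camera_model, env gives the robot as it stands.
- The arm moves only by the tool send_rows, never from a script. Its arguments are lists of equal length, an entry for each row: "slide": the shift along the tool's x, y, z in m, a list of three; "turn": the turn, a rotation vector about the tool's x, y, z in rad, a list of three; "gripper": the opening, from 0 (shut) to 1 (fully open). In form: {"slide": [[dx, dy, dz], ...], "turn": [[ax, ay, az], ...], "gripper": [gripper, ...]}. A call has 1 to 5 rows; each row is the pose to reach, as a shift and turn from the pose commanded when the call began, along the tool's axes at that moment; what a row does not reach only later rows make up. A row lasts 1/10 s, in which the tool goes at most 50 mm and 8.59 degrees, less where a joint would pass 70% of its speed; a pose out of reach is approached as far as the arm can. A call with a gripper value outside its range is refused whole. The fingers move at their own pace and stop on an object; "grip_force" is the grip in N (left out, the last holds). Time passes only in rows, so rows that repeat a pose let the fingers close. It gives the time, the measured TCP pose, the force, the opening and the grip force at its end, in the units of the state.
- status.read_state(): the state, without advancing time (a new reading comes with each control period).
- read_camera(name): name is "scene" or "side" or "wrist"; returns the picture (480x640x3 uint8, red, green, blue); there is no depth.
- camera_model(name): a dict with "vertical_fov" (degrees; the focal length in pixels is half the picture's height over the tangent of half this angle, whatever the lens; pixels are square), "cx", "cy" (the principal point, pixels), "R" (3x3) and "t" (3): a world point X has camera coordinates R X + t. Camera axes: x right, y down, z forward; pixel columns grow to the right and rows downward; lengths in m; the calibration is good to about 2 mm. The wrist camera is an equidistant fisheye: a pixel r from the principal point sees the ray r / f radians off the axis. A picture is of the moment at which its call begins: read the wrist's pose just before it. camera_model takes no time and is no camera call; for the wrist camera it gives the pose at the moment of the call.
- env.finish_job(): hands the job in; it is judged then, once.
The state is a dict: "clock": time; "joint_positions": joint angles; "joint_vel": joint speeds; "tau": joint torques, N m; "eef_pos": TCP position; "eef_rot": TCP orientation; "contact_force": force on the tool from outside, world axes, zero at the start; "moment": the same for the moment, N m; "gripper_width": finger opening in m; "grip_force": force on a finger pad.
Only numpy, scipy, OpenCV 4.12 (cv2) and the standard library are available. Lean on these libraries where they do the work, as an engineer would, in place of code of your own. Each camera call takes 0.05 s, during which the arm holds its last target. There are 200 camera calls.

## Working session

There is one attempt and no reset: what is moved stays moved. The work goes in short steps, Python scripts to look and compute and a tool call to move; the robot and the scene stay as the last step left them, time stands still between calls to the robot, and variables do not carry over. Pictures are saved under pics/ and viewed, at most 10 in all, crops included, and the job is handed in when it is done.

Besides the shell and the picture viewer there is one more tool, called as name(argument=value, ...), one argument or row to a line, values as JSON. send_rows: Moves the arm, as the interface text tells. Its arguments: {"type":"object","properties":{"slide":{"type":"array"},"turn":{"type":"array"},"gripper":{"type":"array"},"grip_force":{"type":"number"}},"required":["slide","turn","gripper"]}

```bash
mkdir -p pics; ls; python3 - <<'E'
from bench import status, read_camera, camera_model, env
import cv2,numpy as np
for n in("scene","side"):
    im=read_camera(n); cv2.imwrite(f"pics/{n}0.png",im[:,:,::-1])
    m=camera_model(n); R=np.array(m["R"]);print(n,m["vertical_fov"],(-R.T@m["t"]).round(3),R[2].round(2))
print(env.hold_point_z); s=status.read_state(); print(s["clock"],s["eef_pos"],np.array(s["eef_rot"]).round(3),s["gripper_width"])
E
```

```text
pics
scene 43.38525317601071 [ 1.356 -0.732  0.781] [-0.61  0.52 -0.6 ]
side 54.37078128880087 [0.321 0.599 0.505] [ 0.33 -0.77 -0.54]
0.0187
0.1 [ 7.24228442e-01 -1.89982343e-05  2.30235838e-01] [[-0.     1.    -0.002]
 [ 1.     0.    -0.   ]
 [-0.    -0.002 -1.   ]] 0.08537485213570259
```

View pics/scene0.png

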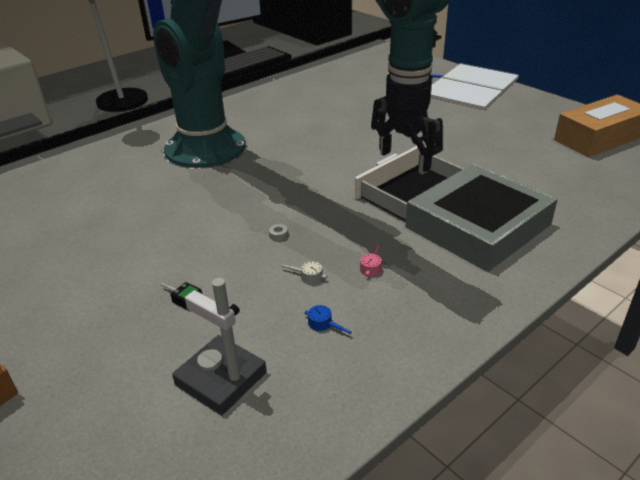

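View pics/side0.png

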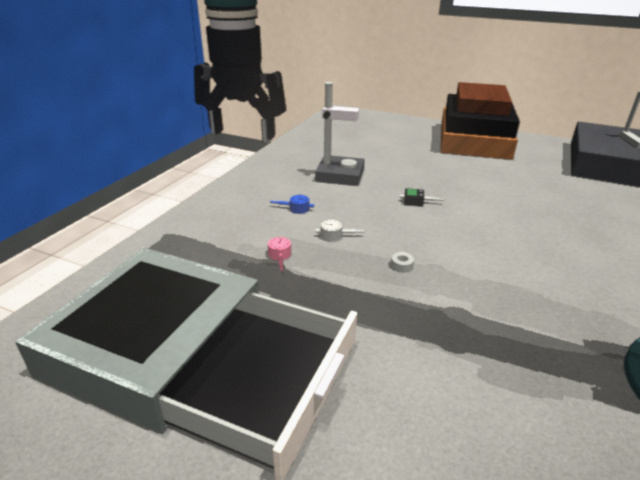

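The scene picture shows these things that could be taken for the gauge:
- White gauge at (312,270), stem towards (284,268).
- Pink look-alike at (371,264).
- Blue look-alike at (319,318).
- Digital indicator at (185,293).
- Setting ring at (278,232).

I choose the white one, which is at (331,230) in the side view. The drawer front runs from (357,190) to (418,150) in the scene view. A close crop will check the choice.

```bash
cat > h.py <<'E'
import numpy as np,cv2
from bench import status, read_camera, camera_model, env
def ray(n,p,m=None):
    m=m or camera_model(n); R=np.array(m["R"]);t=np.array(m["t"])
    f=240/np.tan(np.radians(m["vertical_fov"]/2)); u=np.array([p[0]-m["cx"],p[1]-m["cy"]])/f
    if n=="wrist":
        r=np.hypot(*u); d=np.r_[u*(np.sin(r)/r if r>0 else 1),np.cos(r)]
    else: d=np.r_[u,1]
    return -R.T@t, R.T@d
def onz(n,p,z,m=None):
    c,d=ray(n,p,m); return c+d*(z-c[2])/d[2]
E
python3 - <<'E'
from h import *
a=cv2.imread("pics/scene0.png")[240:300,262:342];b=cv2.imread("pics/side0.png")[205:255,300:380]
c=np.vstack([cv2.resize(a,None,fx=7,fy=5.999,interpolation=2),cv2.resize(b,None,fx=7,fy=4.4,interpolation=2)])
c=np.vstack([cv2.resize(a,(400,300),interpolation=2),cv2.resize(b,(400,250),interpolation=2)])
d=cv2.imread("pics/side0.png")[300:480,260:380]; d=cv2.resize(d,(367,550),interpolation=2)
cv2.imwrite("pics/c1.png",np.hstack([c,d]))
P=lambda n,p,z:print(n,p,z,onz(n,p,z).round(4))
P("scene",(313,268),.026);P("side",(331,225),.026)
P("scene",(284,268),.012);P("side",(364,233),.012)
P("scene",(356,180),.062);P("scene",(418,148),.062)
P("side",(356,315),.062);P("side",(275,455),.062)
E
```

```text
scene (313, 268) 0.026 [ 0.6338 -0.1479  0.026 ]
side (331, 225) 0.026 [ 0.6271 -0.1484  0.026 ]
scene (284, 268) 0.012 [ 0.58   -0.1797  0.012 ]
side (364, 233) 0.012 [ 0.5635 -0.1697  0.012 ]
scene (356, 180) 0.062 [0.4932 0.106  0.062 ]
scene (418, 148) 0.062 [0.4894 0.325  0.062 ]
side (356, 315) 0.062 [0.4746 0.1214 0.062 ]
side (275, 455) 0.062 [0.4751 0.3562 0.062 ]
```

View pics/c1.png

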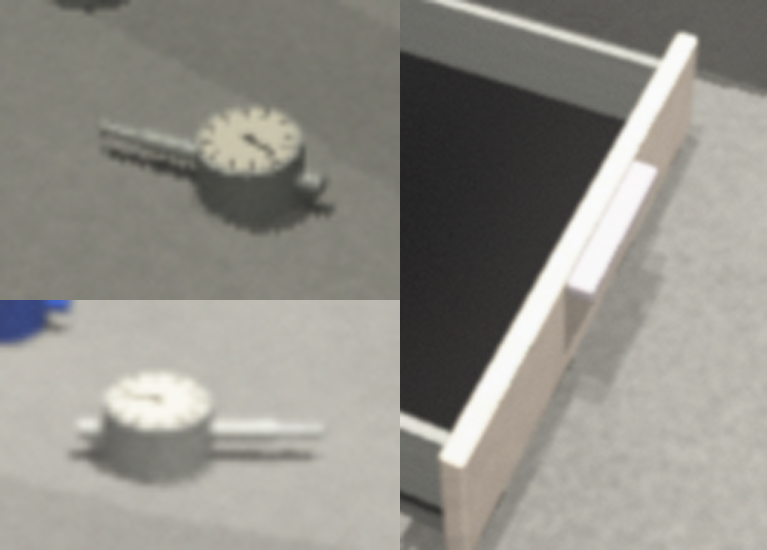

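The crop confirms the white dial with black ticks, at about scene (312,268) and side (331.6,225.4). The stem tip is at scene (282.6,266). The top outer corners of the drawer front in the side view are (357,313) and (282,452).

```bash
python3 - <<'E'
from h import *
def tri(p,q):
    (a,d),(b,e)=ray("scene",p),ray("side",q)
    k=np.linalg.lstsq(np.c_[d,-e],b-a,rcond=None)[0]; return (a+d*k[0]+b+e*k[1])/2
c=tri((311.8,268),(331.6,225.4));s=tri((282.6,266),(364.4,231));print(c,s,np.degrees(np.arctan2(*(s-c)[1::-1])))
a=onz("side",(357.1,313.1),.062);b=onz("side",(281.9,452.2),.062);v=b-a;print(a,b,np.linalg.norm(v),(a+b)/2,np.degrees(np.arctan2(-v[0],v[1])))
E
```

```text
[ 0.62786143 -0.14856268  0.02389334] [ 0.56783441 -0.17696805  0.01018534] -154.67603410928731
[0.47453996 0.11693514 0.062     ] [0.47011179 0.35055174 0.062     ] 0.23365856212602396 [0.47232588 0.23374344 0.062     ] 1.0859049053917769
```

send_rows(
  slide=[
    [-0.03,-0.02,0],
    [-0.06,-0.04,0],
    [-0.09,-0.06,0],
    [-0.12,-0.08,0],
    [-0.15,-0.095,0],
  ],
  turn=[
    [0,0,0.14],
    [0,0,0.28],
    [0,0,0.42],
    [0,0,0.56],
    [0,0,0.7],
  ],
  gripper=[1,1,1,1,1],
)

```text
clock: 0.6
eef_pos: [0.6281, -0.1511, 0.2308]
eef_rot: [[0.649, 0.761, -0.002], [0.761, -0.649, 0.0], [-0.001, -0.001, -1.0]]
contact_force: [0.4, -0.2, -0.4]
gripper_width: 0.0855
grip_force: 0.0
```

send_rows(
  slide=[
    [0,0,0.02],
    [0,0,0.05],
    [0,0,0.08],
    [0,0,0.08],
  ],
  turn=[
    [0,0,0.14],
    [0,0,0.28],
    [0,0,0.42],
    [0,0,0.42],
  ],
  gripper=[1,1,1,1],
)

```text
clock: 1.0
eef_pos: [0.6264, -0.1485, 0.1469]
eef_rot: [[0.9, 0.436, -0.01], [0.436, -0.9, 0.002], [-0.008, -0.006, -1.0]]
contact_force: [-0.8, 0.3, -0.3]
gripper_width: 0.0855
grip_force: 0.0
```

```bash
python3 - <<'E'
from h import *
m=camera_model("wrist"); im=read_camera("wrist"); cv2.imwrite("pics/w1.png",im[:,:,::-1])
s=status.read_state();print(s["eef_pos"],np.array(s["eef_rot"]).round(3).tolist()); import pickle; pickle.dump(m,open("w1.pkl","wb"))
E
```

```text
[ 0.62817171 -0.14915316  0.14920979] [[0.899, 0.439, -0.005], [0.439, -0.899, 0.001], [-0.005, -0.003, -1.0]]
```

View pics/w1.png

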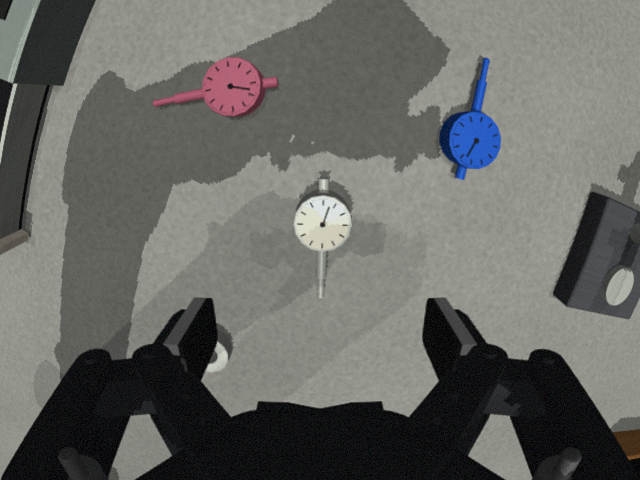

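The wrist view shows the white gauge between the fingers. The dial centre is at (322,223), the stem tip at (321,297) and the cap at (324,183). The ring at (215,355) sits left of the fingers.

```bash
python3 - <<'E'
from h import *
import pickle; m=pickle.load(open("w1.pkl","rb"))
im=cv2.imread("pics/w1.png"); k=((im.min(2)>170)*255).astype('uint8'); k[:180]=0;k[260:]=0;k[:,:280]=0;k[:,365:]=0
k=cv2.morphologyEx(k,cv2.MORPH_CLOSE,np.ones((9,9)))
k=cv2.morphologyEx(k,cv2.MORPH_OPEN,np.ones((15,15)))
(x,y),r=cv2.minEnclosingCircle(max(cv2.findContours(k,0,2)[0],key=cv2.contourArea)); print(x,y,r)
c=onz("wrist",(x,y),.026,m); s=onz("wrist",(321,296),.012,m);e=onz("wrist",(324,181),.012,m);print(c,s,e)
print([np.degrees(np.arctan2(*(q)[1::-1])) for q in (s-c,s-e)], np.linalg.norm((s-c)[:2]))
print(onz("wrist",(215,355),.018,m))
R=np.array(status.read_state()["eef_rot"]);print(R.T@(np.r_[c[:2],.013+env.hold_point_z*0]-status.read_state()["eef_pos"]))
E
```

```text
322.0 223.0 28.231287002563477
[ 0.6295401  -0.14684692  0.026     ] [ 0.56916259 -0.1752608   0.012     ] [ 0.65624974 -0.13556579  0.012     ]
[np.float64(-154.79815219414536), np.float64(-155.49612754041593)] 0.06672924376389569
[ 0.47285496 -0.11425902  0.018     ]
[ 0.0028677  -0.00106124  0.13620186]
```

send_rows(
  slide=[
    [0.003,-0.001,0.04],
    [0.003,-0.001,0.08],
    [0.003,-0.001,0.12],
    [0.003,-0.001,0.14],
    [0.003,-0.001,0.14],
  ],
  turn=[
    [0,0,0.01],
    [0,0,0.01],
    [0,0,0.01],
    [0,0,0.01],
    [0,0,0.01],
  ],
  gripper=[1,1,1,1,1],
)

```text
clock: 1.55
eef_pos: [0.6313, -0.1473, 0.0098]
eef_rot: [[0.903, 0.429, -0.003], [0.429, -0.903, 0.001], [-0.002, -0.003, -1.0]]
contact_force: [-0.0, 0.4, 0.9]
gripper_width: 0.0853
grip_force: 0.0
```

```bash
python3 - <<'E'
from h import *
s=status.read_state();print(s["eef_pos"],s["contact_force"])
E
```

```text
[ 0.63131684 -0.1473452   0.00978166] [-0.0103747   0.41047771  0.87495649]
```

send_rows(
  slide=[
    [-0.0015,0,0.008],
    [-0.0015,0,0.008],
    [-0.0015,0,0.008],
    [-0.0015,0,0.008],
    [-0.0015,0,0.008],
  ],
  turn=[
    [0,0,0],
    [0,0,0],
    [0,0,0],
    [0,0,0],
    [0,0,0],
  ],
  gripper=[1,0.7,0.4,0.3,0.3],
  grip_force=40,
)

```text
clock: 2.05
eef_pos: [0.6319, -0.1485, 0.005]
eef_rot: [[0.904, 0.427, 0.002], [0.427, -0.904, -0.0], [0.002, 0.001, -1.0]]
contact_force: [-1.1, 0.3, 5.2]
gripper_width: 0.0428
grip_force: 40.5
```

send_rows(
  slide=[
    [0,0,0],
    [0,0,0],
    [0,0,0],
    [0,0,0],
  ],
  turn=[
    [0,0,0],
    [0,0,0],
    [0,0,0],
    [0,0,0],
  ],
  gripper=[0.3,0.3,0.3,0.3],
)

```text
clock: 2.45
eef_pos: [0.6319, -0.1485, 0.005]
eef_rot: [[0.904, 0.427, 0.002], [0.427, -0.904, -0.0], [0.002, 0.001, -1.0]]
contact_force: [-0.3, 0.8, 5.8]
gripper_width: 0.0429
grip_force: 40.5
```

send_rows(
  slide=[
    [0,0,-0.02],
    [0,0,-0.06],
    [0,0,-0.1],
    [0.01,-0.03,-0.14],
    [0.02,-0.07,-0.15],
  ],
  turn=[
    [0,0,0],
    [0,0,0],
    [0,0,0],
    [0,0,0],
    [0,0,0],
  ],
  gripper=[0.3,0.3,0.3,0.3,0.3],
)

```text
clock: 2.95
eef_pos: [0.6226, -0.0802, 0.1586]
eef_rot: [[0.907, 0.421, 0.01], [0.421, -0.907, -0.003], [0.008, 0.007, -1.0]]
contact_force: [0.7, 1.8, -0.9]
gripper_width: 0.0427
grip_force: 41.2
```

send_rows(
  slide=[
    [0.01,-0.04,0],
    [0.02,-0.08,0],
    [0.03,-0.12,0],
    [0.04,-0.16,0],
    [0.05,-0.2,0],
  ],
  turn=[
    [0,0,0.08],
    [0,0,0.16],
    [0,0,0.24],
    [0,0,0.32],
    [0,0,0.43],
  ],
  gripper=[0.3,0.3,0.3,0.3,0.3],
)

```text
clock: 3.45
eef_pos: [0.5782, 0.1273, 0.1536]
eef_rot: [[1.0, 0.007, 0.0], [0.007, -1.0, 0.001], [0.0, -0.001, -1.0]]
contact_force: [0.3, -0.2, -2.6]
gripper_width: 0.0426
grip_force: 41.2
```

```bash
python3 - <<'E'
from h import *
s=status.read_state();print(s["eef_pos"],s["contact_force"],s["gripper_width"],s["joint_positions"])
R=np.array(s["eef_rot"]);print(R.round(3),R.T@(np.array([.562,.235,.15])-s["eef_pos"]))
E
```

```text
[0.57820024 0.12731611 0.15364876] [ 0.34500514 -0.16647899 -2.58482094] 0.04255981821012506 [-0.62960659  0.57100919  0.47816474  1.99054022 -0.41048398  0.67432317
 -1.45447636]
[[ 1.     0.007  0.   ]
 [ 0.007 -1.     0.001]
 [ 0.    -0.001 -1.   ]] [-0.0154366  -0.10779421  0.00370144]
```

send_rows(
  slide=[
    [-0.005,-0.04,0],
    [-0.01,-0.08,0],
    [-0.015,-0.108,0],
    [-0.015,-0.108,0],
    [-0.015,-0.108,0],
  ],
  turn=[
    [0,0,0],
    [0,0,0],
    [0,0,0],
    [0,0,0],
    [0,0,0],
  ],
  gripper=[0.3,0.3,0.3,0.3,0.3],
)

```text
clock: 3.95
eef_pos: [0.5622, 0.2343, 0.1533]
eef_rot: [[1.0, 0.013, -0.0], [0.013, -1.0, -0.0], [-0.0, 0.0, -1.0]]
contact_force: [-0.6, 0.0, -2.6]
gripper_width: 0.0424
grip_force: 41.3
```

```bash
python3 - <<'E'
from h import *
m=camera_model("wrist"); im=read_camera("wrist"); cv2.imwrite("pics/w2.png",im[:,:,::-1])
s=status.read_state();print(s["eef_pos"],s["contact_force"],s["gripper_width"]); import pickle; pickle.dump(m,open("w2.pkl","wb"))
im=read_camera("side"); cv2.imwrite("pics/s2.png",im[:,:,::-1])
E
```

```text
[0.5626859  0.23256975 0.1534353 ] [ 0.62829552 -0.07456933 -1.55464511] 0.04274409872014919
```

View pics/w2.png

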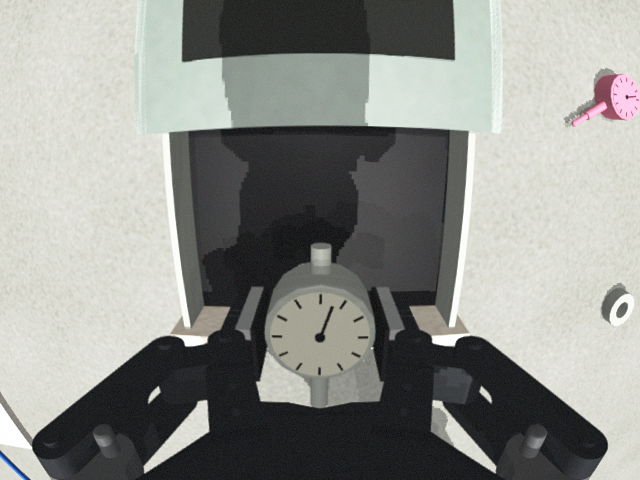

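View pics/s2.png

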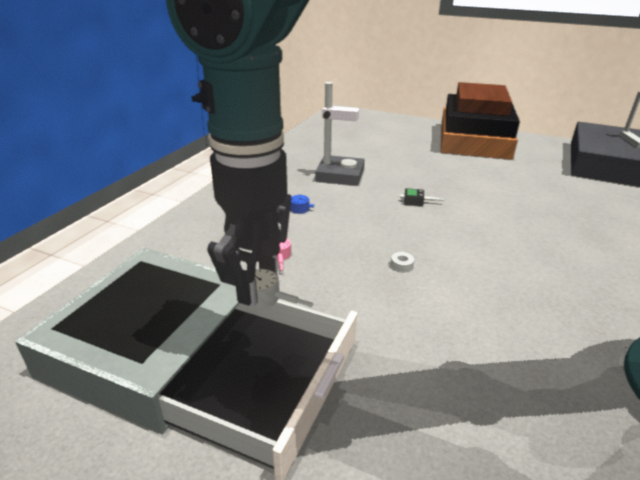

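The gauge is held level, dial up, with the centre at wrist (320,335). The drawer walls are at x=166 and x=471 (row 135), the unit edge at row 128 and the front's inner top edge near row 333.

```bash
python3 - <<'E'
from h import *
import pickle; m=pickle.load(open("w2.pkl","rb"))
for p,z in [((166,135),.051),((471,135),.051),((188,325),.051),((452,325),.051),((170,333),.062),((466,333),.062),((240,128),.068),((400,128),.068)]: print(p,onz("wrist",p,z,m).round(4))
E
```

```text
(166, 135) [0.6333 0.3425 0.051 ]
(471, 135) [0.6358 0.1324 0.051 ]
(188, 325) [0.4862 0.3398 0.051 ]
(452, 325) [0.4888 0.1292 0.051 ]
(170, 333) [0.4843 0.3519 0.062 ]
(466, 333) [0.4874 0.1206 0.062 ]
(240, 128) [0.6358 0.2855 0.068 ]
(400, 128) [0.637  0.1873 0.068 ]
```

send_rows(
  slide=[
    [0.005,-0.003,0.03],
    [0.008,-0.003,0.06],
    [0.008,-0.003,0.09],
    [0.008,-0.003,0.115],
    [0.008,-0.003,0.13],
  ],
  turn=[
    [0,0,0],
    [0,0,0],
    [0,0,0],
    [0,0,0],
    [0,0,0],
  ],
  gripper=[0.3,0.3,0.3,0.3,0.3],
)

```text
clock: 4.55
eef_pos: [0.5704, 0.234, 0.0216]
eef_rot: [[1.0, 0.008, -0.002], [0.008, -1.0, -0.002], [-0.002, 0.002, -1.0]]
contact_force: [1.1, 0.2, -2.8]
gripper_width: 0.0429
grip_force: 41.3
```

send_rows(
  slide=[
    [0,0,0.003],
    [0,0,0.006],
    [0,0,0.006],
    [0,0,0.006],
  ],
  turn=[
    [0,0,0],
    [0,0,0],
    [0,0,0],
    [0,0,0],
  ],
  gripper=[0.3,0.3,0.3,0.3],
)

```text
clock: 4.95
eef_pos: [0.5717, 0.2367, 0.0185]
eef_rot: [[1.0, 0.011, 0.002], [0.011, -1.0, 0.001], [0.002, -0.001, -1.0]]
contact_force: [0.3, -1.2, -1.5]
gripper_width: 0.0426
grip_force: 41.3
```

send_rows(
  slide=[
    [0,0,0.002],
    [0,0,0.003],
    [0,0,0.003],
    [0,0,0.003],
  ],
  turn=[
    [0,0,0],
    [0,0,0],
    [0,0,0],
    [0,0,0],
  ],
  gripper=[0.3,0.3,0.3,0.3],
)

```text
clock: 5.35
eef_pos: [0.5718, 0.2369, 0.0159]
eef_rot: [[1.0, 0.011, 0.002], [0.011, -1.0, 0.001], [0.002, -0.001, -1.0]]
contact_force: [-0.9, -0.3, 6.7]
gripper_width: 0.0428
grip_force: 42.2
```

Contact with the floor; release gently, then rise.

send_rows(
  slide=[
    [0,0,0],
    [0,0,0],
    [0,0,0],
    [0,0,0],
    [0,0,0],
  ],
  turn=[
    [0,0,0],
    [0,0,0],
    [0,0,0],
    [0,0,0],
    [0,0,0],
  ],
  gripper=[0.6,0.8,0.9,0.9,0.9],
)

```text
clock: 5.85
eef_pos: [0.5708, 0.2365, 0.0142]
eef_rot: [[1.0, 0.011, -0.0], [0.011, -1.0, -0.0], [-0.0, 0.0, -1.0]]
contact_force: [-0.0, -0.1, -0.8]
gripper_width: 0.077
grip_force: 0.0
```

send_rows(
  slide=[
    [0,0,-0.02],
    [0,0,-0.06],
    [0,0,-0.1],
    [0,0,-0.14],
    [0,0,-0.14],
  ],
  turn=[
    [0,0,0],
    [0,0,0],
    [0,0,0],
    [0,0,0],
    [0,0,0],
  ],
  gripper=[0.9,0.9,0.9,0.9,0.9],
)

```text
clock: 6.35
eef_pos: [0.5748, 0.2373, 0.1597]
eef_rot: [[1.0, 0.01, 0.01], [0.01, -1.0, 0.004], [0.01, -0.004, -1.0]]
contact_force: [1.5, -0.1, 0.1]
gripper_width: 0.0771
grip_force: 0.0
```

```bash
python3 - <<'E'
from h import *
m=camera_model("wrist"); im=read_camera("wrist"); cv2.imwrite("pics/w3.png",im[:,:,::-1])
s=status.read_state();print(s["eef_pos"],s["contact_force"],s["gripper_width"])
E
```

```text
[0.57286017 0.2370996  0.15717962] [-0.10959812  0.80984842  0.03741647] 0.07720688291273053
```

View pics/w3.png

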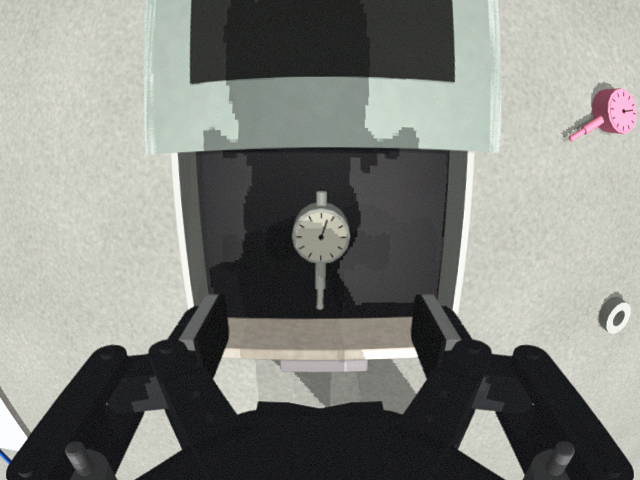

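The gauge lies flat in the drawer with the dial up (centre at (321,237), stem tip at (320,307)), clear of the front and walls. Next I go round in front of the lip with the fingers shut.

send_rows(
  slide=[
    [-0.04,0,0],
    [-0.08,0,0],
    [-0.12,0,0],
    [-0.16,0,0],
    [-0.17,0,0],
  ],
  turn=[
    [0,0,0],
    [0,0,0],
    [0,0,0],
    [0,0,0],
    [0,0,0],
  ],
  gripper=[0,0,0,0,0],
)

```text
clock: 6.9
eef_pos: [0.3938, 0.2332, 0.1525]
eef_rot: [[1.0, 0.013, -0.009], [0.013, -1.0, -0.003], [-0.009, 0.003, -1.0]]
contact_force: [-0.6, -0.1, -1.1]
gripper_width: 0.0037
grip_force: 0.0
```

send_rows(
  slide=[
    [0,0,0],
    [0,0,0.03],
    [0,0,0.06],
    [0,0,0.09],
    [0,0,0.12],
  ],
  turn=[
    [0,0,0],
    [0,0,0],
    [0,0,0],
    [0,0,0],
    [0,0,0],
  ],
  gripper=[0,0,0,0,0],
)

```text
clock: 7.4
eef_pos: [0.4035, 0.2352, 0.0326]
eef_rot: [[1.0, 0.01, 0.003], [0.01, -1.0, 0.001], [0.003, -0.0, -1.0]]
contact_force: [1.4, 0.0, -0.7]
gripper_width: 0.0
grip_force: 0.0
```

send_rows(
  slide=[
    [0.015,0,0],
    [0.03,0,0],
    [0.038,0,0],
    [0.044,0,0],
    [0.05,0,0],
  ],
  turn=[
    [0,0,0],
    [0,0,0],
    [0,0,0],
    [0,0,0],
    [0,0,0],
  ],
  gripper=[0,0,0,0,0],
)

```text
clock: 7.9
eef_pos: [0.452, 0.2356, 0.0354]
eef_rot: [[1.0, 0.011, 0.002], [0.011, -1.0, 0.001], [0.002, -0.001, -1.0]]
contact_force: [-6.5, 1.4, 4.5]
gripper_width: 0.0003
grip_force: 2.6
```

send_rows(
  slide=[
    [0.008,0,0],
    [0.016,0,0],
    [0.026,0,0],
    [0.036,0,0],
    [0.046,0,0],
  ],
  turn=[
    [0,0,0],
    [0,0,0],
    [0,0,0],
    [0,0,0],
    [0,0,0],
  ],
  gripper=[0,0,0,0,0],
)

```text
clock: 8.4
eef_pos: [0.4976, 0.2361, 0.0343]
eef_rot: [[1.0, 0.011, -0.0], [0.011, -1.0, 0.0], [-0.0, -0.0, -1.0]]
contact_force: [-2.4, 1.5, 1.3]
gripper_width: 0.0001
grip_force: 1.2
```

send_rows(
  slide=[
    [0.01,0,0],
    [0.02,0,0],
    [0.03,0,0],
    [0.04,0,0],
    [0.05,0,0],
  ],
  turn=[
    [0,0,0],
    [0,0,0],
    [0,0,0],
    [0,0,0],
    [0,0,0],
  ],
  gripper=[0,0,0,0,0],
)

```text
clock: 8.9
eef_pos: [0.5475, 0.2365, 0.0342]
eef_rot: [[1.0, 0.011, -0.0], [0.011, -1.0, 0.0], [-0.0, -0.0, -1.0]]
contact_force: [-2.6, 1.7, 0.6]
gripper_width: 0.0003
grip_force: 1.2
```

send_rows(
  slide=[
    [0.01,0,0],
    [0.02,0,0],
    [0.03,0,0],
    [0.038,0,0],
    [0.045,0,0],
  ],
  turn=[
    [0,0,0],
    [0,0,0],
    [0,0,0],
    [0,0,0],
    [0,0,0],
  ],
  gripper=[0,0,0,0,0],
)

```text
clock: 9.4
eef_pos: [0.5927, 0.2366, 0.0343]
eef_rot: [[1.0, 0.011, 0.0], [0.011, -1.0, -0.0], [0.0, 0.0, -1.0]]
contact_force: [-1.8, 2.6, 1.2]
gripper_width: -0.0001
grip_force: 1.2
```

send_rows(
  slide=[
    [0.003,0,0],
    [0.006,0,0],
    [0.008,0,0],
  ],
  turn=[
    [0,0,0],
    [0,0,0],
    [0,0,0],
  ],
  gripper=[0,0,0],
)

```text
clock: 9.7
eef_pos: [0.5999, 0.2365, 0.0344]
eef_rot: [[1.0, 0.011, -0.0], [0.011, -1.0, -0.0], [-0.0, 0.0, -1.0]]
contact_force: [-2.6, 1.0, 2.0]
gripper_width: -0.0003
grip_force: 1.1
```

send_rows(
  slide=[
    [0.002,0,0],
    [0.004,0,0],
    [0.005,0,0],
    [0.006,0,0],
  ],
  turn=[
    [0,0,0],
    [0,0,0],
    [0,0,0],
    [0,0,0],
  ],
  gripper=[0,0,0,0],
)

```text
clock: 10.1
eef_pos: [0.6039, 0.2366, 0.0342]
eef_rot: [[1.0, 0.011, -0.004], [0.011, -1.0, -0.0], [-0.004, 0.0, -1.0]]
contact_force: [-5.6, 0.1, 5.6]
gripper_width: -0.0001
grip_force: 3.3
```

send_rows(
  slide=[
    [0.002,0,0],
    [0.004,0,0],
    [0.004,0,0],
  ],
  turn=[
    [0,0,0],
    [0,0,0],
    [0,0,0],
  ],
  gripper=[0,0,0],
)

```text
clock: 10.4
eef_pos: [0.6038, 0.2366, 0.0337]
eef_rot: [[1.0, 0.012, -0.013], [0.012, -1.0, -0.001], [-0.013, 0.0, -1.0]]
contact_force: [-10.9, -0.8, 8.9]
gripper_width: 0.0001
grip_force: 5.7
```

The stop is reached: position unchanged while the force rises. Back off and rise.

send_rows(
  slide=[
    [-0.02,0,0],
    [-0.05,0,0],
    [-0.08,0,0],
    [-0.09,0,-0.04],
    [-0.09,0,-0.08],
  ],
  turn=[
    [0,0,0],
    [0,0,0],
    [0,0,0],
    [0,0,0],
    [0,0,0],
  ],
  gripper=[0,0,0,0,0],
)

```text
clock: 10.9
eef_pos: [0.5177, 0.2352, 0.114]
eef_rot: [[1.0, 0.011, -0.003], [0.011, -1.0, -0.002], [-0.003, 0.002, -1.0]]
contact_force: [0.5, 1.3, 0.3]
gripper_width: -0.0002
grip_force: 0.0
```

send_rows(
  slide=[
    [0,0,-0.04],
    [0,0,-0.06],
    [0,0,-0.06],
  ],
  turn=[
    [0,0,0],
    [0,0,0],
    [0,0,0],
  ],
  gripper=[0,0,0],
)

```text
clock: 11.2
eef_pos: [0.5237, 0.2365, 0.178]
eef_rot: [[1.0, 0.01, 0.01], [0.01, -1.0, 0.003], [0.01, -0.003, -1.0]]
contact_force: [0.0, 0.0, 0.1]
gripper_width: 0.0001
grip_force: 0.0
```

```bash
python3 - <<'E'
from h import *
a=read_camera("side"); b=read_camera("scene")
cv2.imwrite("pics/e.png",np.hstack([cv2.resize(a[:,:,::-1],(400,300)),cv2.resize(b[:,:,::-1],(400,300))]))
E
```

```text
(no output)
```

View pics/e.png

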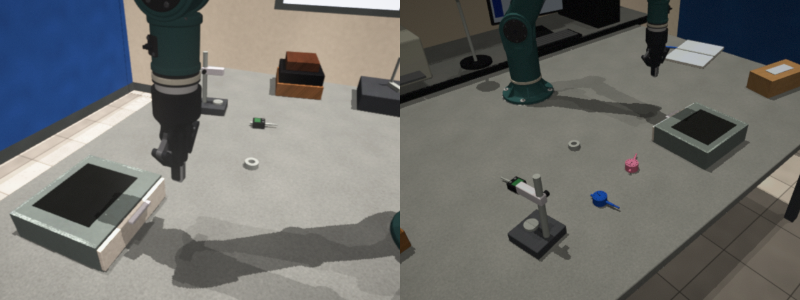

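The drawer is shut (front flush at (130,225) in the left picture), the bystanders are where they were, and the arm is clear.

```bash
python3 -c "
from bench import env
print(env.finish_job())"
```

```text
the job is handed in; nothing more can be done
None
```

The dial gauge was laid flat and face up in the drawer and released, then the drawer was pushed shut to its stop; the digital indicator and setting ring were not touched, and the job is handed in at about 11 s.

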